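# Hang the rinsed nozzle basket on the drain stand

## Task

The piping nozzles have been rinsed and are ready to drain. Push the drip tray of the drain stand fully home, then lift the wire basket with its two nozzles out of the steel pot and hang it by its handle in both hooks of the stand, so that it hangs free and level over the tray. Keep both nozzles in the basket, and leave the pot and the other things on the table where they are.

Things in the scene. Friction and masses are not known exactly. Their poses are not given: they have to be found in the camera images.
- basket: Round wire basket, 98 mm outer diameter, 62 mm deep, about 0.2 kg, standing in the pot with about 5 mm to spare all round. Origin: centre of its underside, z up. Rigid upright handle of 7 mm wire in its y-z plane: side wires at y = +-54 mm, level top bar along y, centre line at z = 150 mm; black sleeve 15 mm thick at y = -17 to 17 mm; bare bar either side, out to y = +-44 mm, goes in the hooks.
- basket_grip (a point): Centre of the black grip sleeve on the basket's handle, 150 mm above the basket's underside. x, y, z as the basket's; the bar runs along y.
- basket_inside (a point): Point on the basket's axis 25 mm above its underside, the middle of its inside.
- drain_stand: Fixed stand, 136 mm wide. Origin: on the table under the middle of the two hooks; front faces its own -x (robot's left), z up. Two 8 mm rods at y = +-34 mm (60 mm clear between) rise at x = +70 mm, run forward about 240 mm above the table and end as hooks: trough at x = 0, rod centre 222 mm high; upturned black tip at x = -21 mm, top 256 mm. Open upward from x = -16 to 17 mm; nothing above.
- hook_seat (a point): Midway between the two hook troughs, 229.7 mm above the table: where the centre line of the hung handle bar lies, midpoint at midpoint. Axes as the stand's: the hung bar runs along y.
- drip_tray (a joint): Travel of the drip tray, m: 0 = fully home against its stop under the hooks, grows as the tray is pulled out to the front (stand's -x), at most 0.07. Light friction, about 1.5 N.
- tray_lip (a point): Middle of the foremost line of the drip tray's rolled front lip, 42 mm above the table (lip 8 mm thick, 132 mm wide along y; flat front panel 7 mm behind that line, from 8 to 42 mm above the table). Moves with the tray; at home it lies 72 mm in front (-x) of the stand's origin. Axes as the stand's.
- pot: Low round open steel pot, 137 mm outside diameter, 59 mm high, loose on the table. Origin: centre of its underside.
- nozzle_1: Steel cone piping nozzle, 33 mm at its wide end, 44 mm high, standing in the basket on its wide end. Origin: centre of its wide end.
- nozzle_2: Second piping nozzle, the same, in the basket.
- shaker: Bystander: shaker with dark screw cap, 58 mm diameter, 101 mm high. Origin: centre of its underside.
- jar: Bystander: empty open glass jar, 54 mm diameter, 93 mm high. Origin: centre of its underside.
- jar_lid_a: Bystander: gold jar lid, the one nearer to the front tray of jars, 54 mm diameter, 12 mm high. Origin: centre of its underside.

How it is judged:
By the outcome, as a careful person would: the job done as asked, in the order asked, and still so for the second after the job is handed in, with the robot touching nothing.
It also fails if it takes over 54 s, if anything falls off the work surface, if the arm or the gripper's body presses on something with over 40 N, if the wrist force passes 120 N, or if a joint passes its speed limit or range.

## Robot

A 6-joint arm with a two-finger parallel gripper is mounted at the origin on a cart in front of the work surface, level with it; the furniture and walls round the work are solid. World frame = base frame: x ahead of the robot, y to its left, z up, the work surface at z = 0. Lengths are in mm, angles in rad, forces in N, time in s.
With the tool pointing down it reaches from about 350 to 850 mm from the base axis. Payload 8.1 kg.
Tool frame: the origin (TCP) lies midway between the tips of the shut fingers; the grasp point (between the pads) lies 19 mm behind it; z points along the fingers, y is the direction in which the jaws open and shut (so a half turn about z gives the same grasp; the last joint's range is limited). The gripper opens to 85 mm and grips with 20 to 120 N. Pads are 22 mm wide; open, the fingers measure 114 mm over their backs; the gripper's body (76 mm by 85 mm) begins 54 mm behind the grasp point. The pads swing forward as they close: fully open they stand 13 mm farther back than shut.
Start: joints at [1.015, 0.13, 1.488, -0, 1.523, -0.085], TCP at [272.14, 534.738, 231.292] pointing down, gripper open.
Joint ranges: [-2.96, 2.96], [-0.89, 2.26], [0.02, 2.5], [-1.34, 4.48], [0, 2.73], [-2.66, 2.66]. Speed limits (rad/s): [2.39, 2.39, 2.79, 3.14, 3.14, 3.14].

## Interface

Orientations are given as a 3x3 rotation matrix whose columns are the frame's x, y, z axes.
In Python, from station import bot gives the robot as it stands.
- The arm moves only by the tool arm_command, never from a script. Its arguments are lists of equal length, an entry for each row: "rotation": the turn, a rotation vector about the world's x, y, z in rad, a list of three; "dp": the shift along the world's x, y, z in mm, a list of three; "claw": the opening, from 0 (shut) to 1 (fully open). In form: {"rotation": [[rx, ry, rz], ...], "dp": [[dx, dy, dz], ...], "claw": [claw, ...]}. A call has 1 to 12 rows; each row shifts and turns the pose as measured when the row begins; what a row does not reach is not made up. A row lasts 1/12 s, in which the tool goes at most 41.7 mm and 7.16 degrees, less where a joint would pass 70% of its speed; a pose out of reach is approached as far as the arm can. A call with a gripper value outside its range is refused whole. The fingers move at their own pace and stop on an object; "force" is the grip in N (left out, the last holds). Time passes only in rows, so rows that do not move let the fingers close. It gives the time, the measured TCP pose, the force and the opening at its end, in the units of the state.
- bot.read_state(): the state, without advancing time (a new reading comes with each control period).
- bot.capture(name): name is "side" or "top" or "wrist"; returns a dict with "color" (480x640x3 uint8, blue, green, red), "mtx" (3x3 intrinsics, pixels), "distortion" ([k1, k2, p1, p2, k3] as OpenCV has them; the pictures are not rectified), "eye" and "orientation" of the camera in the world; the wrist camera has in their place "hand_eye" (4x4, takes a point from camera to tool coordinates, whose origin is the TCP and whose axes are the flange's). Camera axes: x right, y down, z forward; pixel columns grow to the right and rows downward; lengths in mm; the calibration is good to about 2 mm. A picture is of the moment at which its call begins: read the wrist's pose just before it. There is no depth.
- bot.hand_in(): hands the job in, once; it reports no verdict.
The state is a dict: "clock": time; "joint_positions": joint angles; "dq": joint speeds; "effort": joint torques, N m; "eef_pos": TCP position; "orientation": TCP orientation; "contact_force": force on the tool from outside, world axes, zero at the start; "torque": the same for the moment, N m; "grip_width": finger opening in mm.
Only numpy, scipy, OpenCV 4.12 (cv2) and the standard library are available. Lean on these libraries where they do the work, as an engineer would, in place of code of your own. Each camera call takes 0.05 s, during which the arm holds its last target. There are 200 camera calls.

## Working session

There is one attempt and no reset: what is moved stays moved. The work goes in short steps, Python scripts to look and compute and a tool call to move; the robot and the scene stay as the last step left them, time stands still between calls to the robot, and variables do not carry over. Pictures are saved under pics/ and viewed, about 8 in all and at most 12, crops included, and the job is handed in when it is done.

Besides the shell and the picture viewer there is one more tool, called after "Request:" as name(argument=value, ...), one argument or row to a line, values as JSON. arm_command: Moves the arm, as the interface text tells. Its arguments: {"type":"object","properties":{"rotation":{"type":"array","items":{"type":"array","items":{"type":"number"}}},"dp":{"type":"array","items":{"type":"array","items":{"type":"number"}}},"claw":{"type":"array","items":{"type":"number"}},"force":{"type":"number"}},"required":["rotation","dp","claw"]}

```bash
ls; mkdir -p pics; cat > h.py <<'E'
import numpy as np, cv2
from station import bot
def cap(n):
    s=bot.read_state(); c=bot.capture(n)
    if n=="wrist":
        T=np.eye(4);T[:3,:3]=np.array(s["orientation"]);T[:3,3]=s["eef_pos"]
        M=T@np.array(c["hand_eye"]);c["R"]=M[:3,:3];c["t"]=M[:3,3]
    else:
        c["R"]=np.array(c["orientation"]);c["t"]=np.array(c["eye"],float)
    for k in("mtx","distortion"): c[k]=np.array(c[k],float)
    return c
def ray(c,u,v):
    p=cv2.undistortPoints(np.array([[[u,v]]],float),c["mtx"],c["distortion"])[0,0]
    d=c["R"]@[p[0],p[1],1]; return c["t"],d/np.linalg.norm(d)
def onz(c,u,v,z):
    o,d=ray(c,u,v); return o+d*(z-o[2])/d[2]
def tri(rays):
    A=0;b=0
    for o,d in rays:
        P=np.eye(3)-np.outer(d,d);A=A+P;b=b+P@o
    x=np.linalg.solve(A,b); return x,[np.linalg.norm((np.eye(3)-np.outer(d,d))@(x-o)) for o,d in rays]
def proj(c,X):
    R=c["R"].T; return cv2.projectPoints(np.array(X,float).reshape(-1,3),cv2.Rodrigues(R)[0],-R@c["t"],c["mtx"],c["distortion"])[0][:,0]
E
python3 - <<'E'
from h import *
for n in("side","top"):
    c=cap(n);cv2.imwrite(f"pics/{n}0.png",c["color"]);print(n,c["t"],c["R"].round(3).tolist(),c["mtx"].tolist())
s=bot.read_state();print(s)
E
```

```text
pics
side [ 350.83996113 -984.19979441  816.7014002 ] [[0.989, -0.069, 0.129], [-0.146, -0.529, 0.836], [0.011, -0.846, -0.534]] [[438.074070594075, 0.0, 326.6110519468059], [0.0, 438.074070594075, 236.24190003318665], [0.0, 0.0, 1.0]]
top [ 317.21736286   50.22893986 1640.10378069] [[-0.008, -0.99, 0.139], [-1.0, 0.006, -0.009], [0.008, -0.139, -0.99]] [[589.9129255303809, 0.0, 312.96245938842486], [0.0, 589.9129255303809, 246.42250947425282], [0.0, 0.0, 1.0]]
{'clock': 0.1, 'joint_positions': array([ 1.01459531e+00,  1.31123562e-01,  1.48919633e+00, -1.55848635e-05,
        1.52302707e+00, -8.53595655e-02]), 'dq': array([ 0.00095552, -0.00079319, -0.00075505,  0.00127563, -0.00106858,
        0.00094835]), 'effort': array([ 8.20074274e-04, -5.70951211e+01, -5.01942515e+01, -2.31012591e-04,
        8.08062789e-03,  4.73608395e-05]), 'eef_pos': array([271.87044018, 534.2884825 , 230.31244729]), 'orientation': array([[-8.91187175e-01,  4.53634859e-01, -9.12993365e-04],
       [ 4.53635758e-01,  8.91185926e-01, -1.49809967e-03],
       [ 1.34056605e-04, -1.74925365e-03, -9.99998461e-01]]), 'contact_force': array([0.31410032, 0.70444597, 0.08686384]), 'torque': array([0.04774104, 0.03699009, 0.00054084]), 'grip_width': 85.60984488044994}
```

View pics/side0.png

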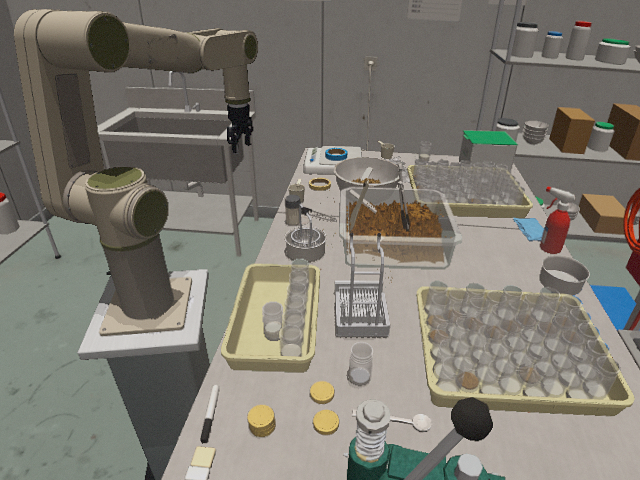

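View pics/top0.png

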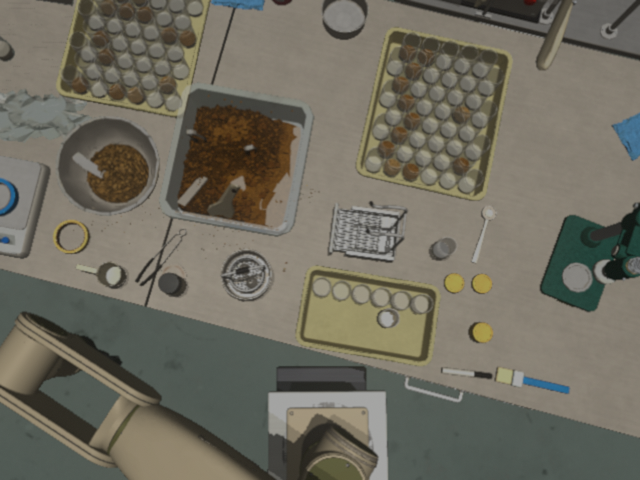

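Side view: pot and basket are at about (305,240), the stand at (360,300) and the jar at (360,365). Top view: pot (247,275), stand (370,232), shaker (171,284). I'll zoom in on both.

```bash
python3 - <<'E'
import cv2
a=cv2.imread("pics/top0.png")[195:310,215:415];cv2.imwrite("pics/t1.png",cv2.resize(a,None,fx=4,fy=4,interpolation=cv2.INTER_CUBIC))
a=cv2.imread("pics/side0.png")[200:350,270:410];cv2.imwrite("pics/s1.png",cv2.resize(a,None,fx=4,fy=4,interpolation=cv2.INTER_CUBIC))
E
```

```text
(no output)
```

View pics/t1.png

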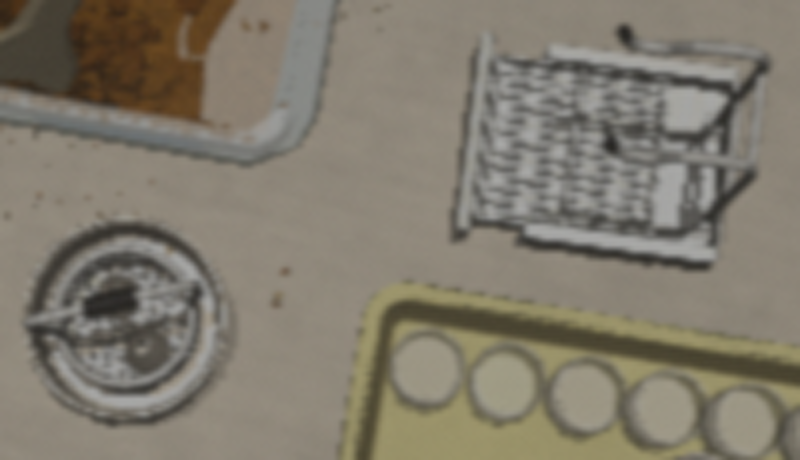

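View pics/s1.png

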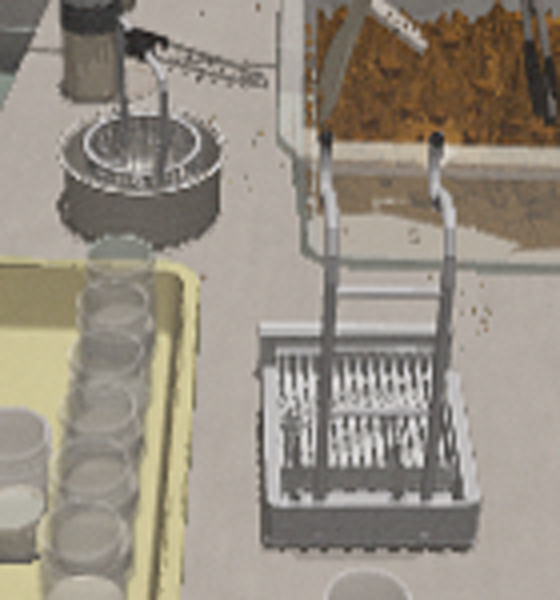

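Top crop: hook tips at (371,204) and (368,231), lip line (337,204)–(329.5,254), black sleeve (242.5,270), nozzles inside the basket. Side crop: tips at (351.5,235) and (379,235), sleeve at (307,211). The tray is pulled out.

```bash
python3 - <<'E'
from h import *
t=cap("top");s=cap("side")
for a,b in(((371.25,203.75),(379.25,235)),((367.75,230.75),(351.5,235)),((242.5,270.25),(306.75,210.75))):
    x,e=tri([ray(t,*a),ray(s,*b)]);print(x.round(1),np.round(e,1))
print("lip",[onz(t,u,v,42).round(1) for u,v in((336.75,204.5),(329.5,254.5))])
print("pot",onz(t,215+128/4,195+322/4,59).round(1))
print("bar ends",[onz(t,215+u/4,195+v/4,z).round(1) for u,v,z in((35,324,150),(193,290,150))])
print("sleeve ends",[onz(t,215+u/4,195+v/4,153).round(1) for u,v in((84,307),(137,295))])
print("shaker top",onz(t,171,284,100).round(1))
E
```

```text
[ 616.3 -103.6  247.2] [1.2 1.2]
[549.7 -93.7 246.6] [0.4 0.4]
[469.1 215.8 150.1] [3. 3.]
lip [array([657.5, -30.6,  42. ]), array([518.4,  -9. ,  42. ])]
pot [460.9 213.9  59. ]
bar ends [array([451.8, 263.1, 150. ]), array([472.7, 163.5, 150. ])]
sleeve ends [array([462.1, 231.9, 153. ]), array([469.4, 198.6, 153. ])]
shaker top [436.5 406.8 100. ]
```

Request:
arm_command(
  rotation=[
    [0,0,-0.075],
    [0,0,-0.075],
    [0,0,-0.075],
    [0,0,-0.075],
    [0,0,-0.075],
    [0,0,-0.075],
    [0,0,-0.075],
    [0,0,-0.075],
    [0,0,-0.075],
    [0,0,-0.075],
    [0,0,-0.075],
    [0,0,-0.065],
  ],
  dp=[
    [16,-26,12],
    [16,-26,10],
    [16,-26,10],
    [16,-27,10],
    [16,-27,10],
    [16,-27,8],
    [16,-27,8],
    [16,-27,8],
    [16,-27,8],
    [16,-27,8],
    [16,-27,5],
    [16,-25,5],
  ],
  claw=[0,0,0,0,0,0,0,0,0,0,0,0],
)

```text
clock: 1.2
eef_pos: [463.4, 203.0, 331.6]
orientation: [[-0.179, 0.984, -0.009], [0.984, 0.179, 0.001], [0.003, -0.008, -1.0]]
contact_force: [-0.1, 0.5, 0.6]
grip_width: -0.1
```

```bash
python3 - <<'E'
from h import *
c=cap("wrist");cv2.imwrite("pics/w1.png",c["color"]);s=bot.read_state();print(s["eef_pos"],s["orientation"],s["joint_positions"],np.array(c["hand_eye"]).round(3),c["mtx"])
np.savez("w1.npz",R=c["R"],t=c["t"],mtx=c["mtx"],distortion=c["distortion"])
E
```

```text
[466.21903956 198.88833048 332.66173457] [[-1.71406843e-01  9.85182696e-01 -5.89491125e-03]
 [ 9.85200240e-01  1.71401175e-01 -1.45729927e-03]
 [-4.25311313e-04 -6.05745905e-03 -9.99981563e-01]] [ 3.01778147e-01 -1.36360434e-01  1.57172832e+00  3.64273503e-04
  1.71228645e+00  1.29572228e-01] [[-0.00000e+00 -9.58000e-01 -2.87000e-01  7.33020e+01]
 [ 1.00000e+00 -0.00000e+00  1.00000e-03 -4.58000e-01]
 [-1.00000e-03 -2.87000e-01  9.58000e-01 -1.42352e+02]
 [ 0.00000e+00  0.00000e+00  0.00000e+00  1.00000e+00]] [[355.14843916   0.         318.39892306]
 [  0.         355.14843916 241.95081783]
 [  0.           0.           1.        ]]
```

View pics/w1.png

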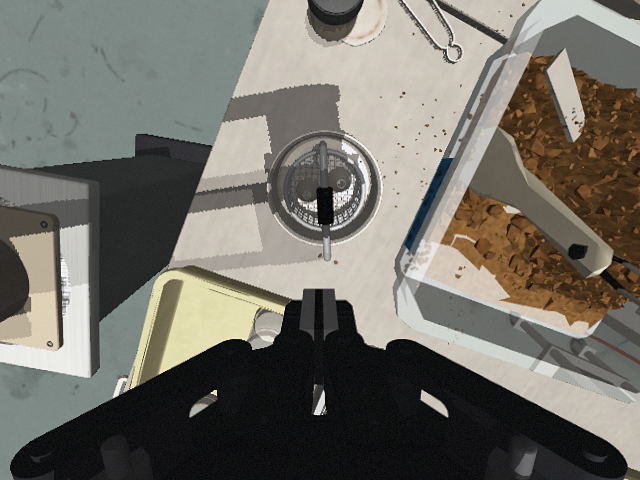

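Wrist view: black sleeve centred at (325,207), bar from (323,145) to (327,258), both nozzles visible in the basket.

```bash
python3 - <<'E'
from h import *
c=dict(np.load("w1.npz"));im=cv2.imread("pics/w1.png")
m=(im.max(2)<45).astype(np.uint8);m[:170]=0;m[235:]=0;m[:,:300]=0;m[:,350:]=0
n,l,st,ce=cv2.connectedComponentsWithStats(m);k=1+st[1:,4].argmax();print(st[k],ce[k])
ys,xs=np.where(l==k);print("rect",cv2.minAreaRect(np.c_[xs,ys].astype(np.float32)))
t=cap("top");im=t["color"][255:285,230:256];m=(im.max(2)<40);ys,xs=np.where(m);print("top px",len(xs),xs.mean()+230,ys.mean()+255)
print(onz(c,*ce[k],150).round(1),onz(t,242.5,270.25,150).round(1))
a=onz(c,323,145,150);b=onz(c,327,258,150);print(a,b,np.degrees(np.arctan2(*(b-a)[1::-1])))
print(tri([ray(c,*ce[k]),ray(t,242.5,270.25)]))
for v in(186,228):print(onz(c,*[xs.mean() for _ in [0]],v,150) if 0 else "")
E
```

```text
[316 187  18  38 577] [324.68284229 205.3882149 ]
rect ((324.67169189453125, 205.44906616210938), (37.35601043701172, 16.158647537231445), 87.51044464111328)
top px 122 241.0655737704918 272.5327868852459
[465.2 215.5 150. ] [466.1 215.9 150. ]
[453.77563391 268.31576819 150.        ] [476.81179077 165.36379491 150.        ] -77.38745741251834
(array([465.46374617, 215.76737833, 152.0177981 ]), [np.float64(0.3968982746080946), np.float64(0.39689827460806065)])
```

Request:
arm_command(
  rotation=[
    [0,0,-0.046],
    [0,0,-0.046],
    [0,0,-0.046],
    [0,0,-0.046],
    [0,0,-0.046],
    [0,0,-0.046],
    [0,0,-0.046],
    [0,0,0],
  ],
  dp=[
    [19,-26,-5],
    [19,-26,-5],
    [19,-26,-5],
    [19,-26,-5],
    [19,-26,-5],
    [19,-26,-5],
    [18,-26,0],
    [2,-2,0],
  ],
  claw=[0,0,0,0,0,0,0,0],
)

```text
clock: 1.97
eef_pos: [601.8, 13.3, 299.2]
orientation: [[0.149, 0.989, -0.007], [0.989, -0.149, 0.005], [0.004, -0.007, -1.0]]
contact_force: [0.4, 0.4, 0.2]
grip_width: 0.2
```

```bash
python3 - <<'E'
from h import *
c=cap("wrist");cv2.imwrite("pics/w2.png",c["color"]);s=bot.read_state();print(s["eef_pos"],s["orientation"].round(3),s["contact_force"])
np.savez("w2.npz",R=c["R"],t=c["t"],mtx=c["mtx"],distortion=c["distortion"])
E
```

```text
[601.03747255  14.85989939 298.95665114] [[ 0.147  0.989 -0.008]
 [ 0.989 -0.147  0.007]
 [ 0.005 -0.009 -1.   ]] [-1.36763536 -0.0566382  -0.94878818]
```

View pics/w2.png

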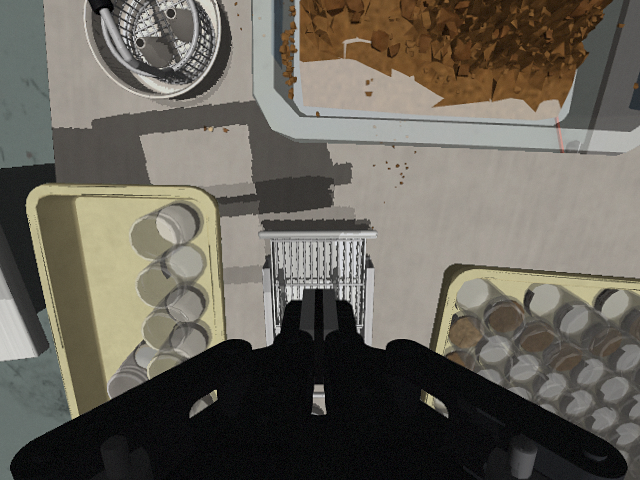

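Lip seen at (260,233)–(377,233); the fingers hide the hooks.

```bash
python3 - <<'E'
from h import *
c=dict(np.load("w2.npz"))
a=onz(c,260,233,42);b=onz(c,377,233,42);print(a.round(1),b.round(1),((a+b)/2).round(1),np.degrees(np.arctan2(*(b-a)[1::-1])))
E
```

```text
[527.  -10.4  42. ] [662.  -30.6  42. ] [594.5 -20.5  42. ] -8.497934563815294
```

Request:
arm_command(
  rotation=[
    [0,0,0],
    [0,0,0],
    [0,0,0],
    [0,0,0],
    [0,0,0],
    [0,0,0],
    [0,0,0],
    [0,0,0],
    [0,0,0],
  ],
  dp=[
    [0,0,-36],
    [0,0,-38],
    [0,0,-38],
    [0,0,-38],
    [0,0,-38],
    [0,0,-38],
    [0,0,-28],
    [0,0,-18],
    [0,0,0],
  ],
  claw=[0,0,0,0,0,0,0,0,0],
)

```text
clock: 2.77
eef_pos: [595.3, 28.0, 20.5]
orientation: [[0.129, 0.992, -0.001], [0.992, -0.129, 0.011], [0.011, -0.002, -1.0]]
contact_force: [-1.6, -0.4, -0.2]
grip_width: 0.0
```

Request:
arm_command(
  rotation=[
    [0,0,-0.019],
    [0,0,0],
    [0,0,0],
    [0,0,0],
    [0,0,0],
    [0,0,0],
    [0,0,0],
    [0,0,0],
    [0,0,0],
    [0,0,0],
  ],
  dp=[
    [3,-10,2],
    [3,-10,2],
    [-1,-6,0],
    [-1,-6,0],
    [-1,-6,0],
    [-1,-6,0],
    [-1,-6,0],
    [-1,-5,0],
    [-1,-4,0],
    [0,0,0],
  ],
  claw=[0,0,0,0,0,0,0,0,0,0],
)

```text
clock: 3.6
eef_pos: [598.8, -34.9, 34.5]
orientation: [[0.146, 0.989, 0.011], [0.989, -0.146, 0.012], [0.013, 0.009, -1.0]]
contact_force: [0.8, 0.7, -0.7]
grip_width: 0.1
```

Request:
arm_command(
  rotation=[
    [0,0,0],
    [0,0,0],
    [0,0,0],
    [0,0,0],
    [0,0,0],
  ],
  dp=[
    [0,-1,-3],
    [0,-2,-3],
    [0,-2,-3],
    [0,-2,0],
    [0,-2,0],
  ],
  claw=[0,0,0,0,0],
)

```text
clock: 4.02
eef_pos: [600.8, -38.3, 26.8]
orientation: [[0.144, 0.989, 0.014], [0.989, -0.145, 0.021], [0.023, 0.011, -1.0]]
contact_force: [-1.3, 9.5, 3.9]
grip_width: -0.3
```

Request:
arm_command(
  rotation=[
    [0,0,0],
    [0,0,0],
  ],
  dp=[
    [0,-2,0],
    [0,-2,0],
  ],
  claw=[0,0],
)

```text
clock: 4.18
eef_pos: [600.8, -38.2, 26.8]
orientation: [[0.143, 0.99, 0.014], [0.989, -0.143, 0.026], [0.028, 0.01, -1.0]]
contact_force: [-2.2, 9.6, 5.5]
grip_width: -0.1
```

Tray is against its stop: no movement at about 10 N. I'll back off, rise and check.

Request:
arm_command(
  rotation=[
    [-0.013,0.007,0],
    [-0.013,0.007,0],
    [0,0,0],
    [0,0,0],
    [0,0,0],
    [0,0,0],
    [0,0,0],
    [0,0,0],
    [0,0,0],
    [0,0,0],
  ],
  dp=[
    [2,16,0],
    [4,26,0],
    [0,20,20],
    [0,20,38],
    [0,20,38],
    [0,20,38],
    [0,20,38],
    [0,20,38],
    [0,10,38],
    [0,0,20],
  ],
  claw=[0,0,0,0,0,0,0,0,0,0],
)

```text
clock: 5.02
eef_pos: [595.8, 138.2, 287.9]
orientation: [[0.142, 0.99, -0.023], [0.99, -0.142, -0.004], [-0.007, -0.022, -1.0]]
contact_force: [0.1, -0.3, 0.6]
grip_width: 0.1
```

```bash
python3 - <<'E'
from h import *
c=cap("wrist");s=bot.read_state();print(s["eef_pos"],s["orientation"].round(3),s["contact_force"])
np.savez("w3.npz",R=c["R"],t=c["t"],mtx=c["mtx"],distortion=c["distortion"]);cv2.imwrite("pics/w3.png",c["color"])
t=cap("top");cv2.imwrite("pics/top3.png",t["color"])
a=cv2.resize(t["color"][195:275,315:415],None,fx=4,fy=4,interpolation=cv2.INTER_CUBIC)
w=c["color"][60:440,140:520]
o=np.zeros((380,800,3),np.uint8);o[:320,:400]=a;o[:,410:790]=w;cv2.imwrite("pics/m3.png",o)
E
```

```text
[597.06025085 137.79181872 291.55139309] [[ 0.142  0.99  -0.018]
 [ 0.99  -0.142 -0.004]
 [-0.006 -0.017 -1.   ]] [0.62892141 0.40991849 4.07230811]
```

View pics/m3.png

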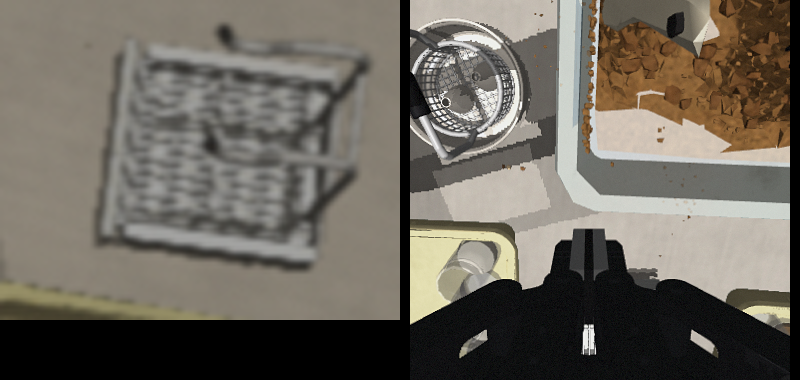

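Top view: lip now at (347.5,205)–(340.5,255.5), about 28 mm farther in, so the tray is home. Hook tips are unchanged. Next is the basket.

Request:
arm_command(
  rotation=[
    [0,-0.003,0.06],
    [0,-0.003,0.06],
    [0,-0.003,0.06],
    [0,-0.003,0.06],
    [0,-0.003,0.06],
    [0,-0.003,0.06],
    [0,0,0],
    [0,0,0],
  ],
  dp=[
    [-22,13,-10],
    [-22,13,-10],
    [-22,13,-10],
    [-22,13,-10],
    [-22,13,-10],
    [-20,13,-10],
    [0,0,0],
    [0,0,0],
  ],
  claw=[0.6,0.6,0.6,0.6,0.6,0.6,0.6,0.6],
)

```text
clock: 5.78
eef_pos: [460.0, 213.1, 215.2]
orientation: [[-0.229, 0.973, -0.005], [0.973, 0.229, -0.014], [-0.012, -0.008, -1.0]]
contact_force: [0.2, -0.0, 0.6]
grip_width: 51.7
```

```bash
python3 - <<'E'
from h import *
s=bot.read_state();print(s["eef_pos"],s["orientation"].round(3),s["joint_positions"])
E
```

```text
[459.99845018 213.11297365 215.19323998] [[-0.229  0.973 -0.005]
 [ 0.973  0.229 -0.014]
 [-0.012 -0.008 -1.   ]] [ 0.3406693  -0.10448633  1.75456063 -0.01106905  1.50117213  0.11040983]
```

Request:
arm_command(
  rotation=[
    [0.014,-0.005,-0.01],
    [0,0,0],
    [0,0,0],
    [0,0,0],
    [0,0,0],
    [0,0,0],
  ],
  dp=[
    [3,1,-8],
    [2,1,-15],
    [0,0,-15],
    [0,0,-12],
    [0,0,-5],
    [0,0,0],
  ],
  claw=[0.6,0.6,0.6,0.6,0.6,0.6],
)

```text
clock: 6.28
eef_pos: [467.1, 212.1, 155.1]
orientation: [[-0.213, 0.977, -0.002], [0.977, 0.213, -0.002], [-0.001, -0.002, -1.0]]
contact_force: [-0.8, -1.3, 0.4]
grip_width: 51.2
```

Request:
arm_command(
  rotation=[
    [0,0,0.005],
    [0,0,0],
    [0,0,0],
    [0,0,0],
    [0,0,0],
  ],
  dp=[
    [-1,2,-8],
    [0,1,-8],
    [0,0,-4],
    [0,0,0],
    [0,0,0],
  ],
  claw=[0.6,0.6,0.6,0.6,0.6],
)

```text
clock: 6.7
eef_pos: [467.3, 215.1, 134.1]
orientation: [[-0.217, 0.976, -0.001], [0.976, 0.217, -0.002], [-0.002, -0.001, -1.0]]
contact_force: [0.1, 0.1, -0.3]
grip_width: 51.1
```

```bash
python3 - <<'E'
from h import *
c=cap("wrist");s=bot.read_state();print(s["eef_pos"],s["orientation"].round(3),s["contact_force"])
w=c["color"][120:440,140:500];cv2.imwrite("pics/w4.png",cv2.resize(w,None,fx=1.8,fy=1.8))
E
```

```text
[467.22973134 215.0565698  134.20168567] [[-0.217  0.976 -0.001]
 [ 0.976  0.217 -0.002]
 [-0.002 -0.001 -1.   ]] [-0.92413897  0.69486731 -0.23137166]
```

View pics/w4.png

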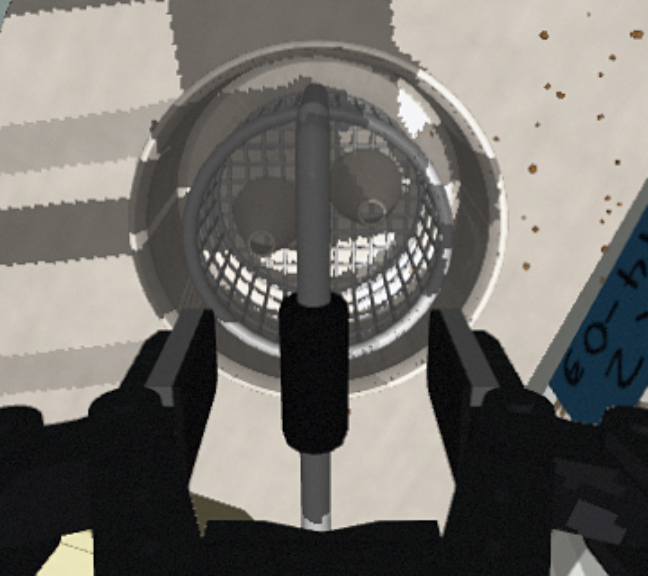

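Sleeve is centred between the open fingers within 2 mm, and both nozzles are in the basket. Gripping.

Request:
arm_command(
  rotation=[
    [0,0,0],
    [0,0,0],
    [0,0,0],
    [0,0,0],
    [0,0,0],
    [0,0,0],
    [0,0,0],
    [0,0,0],
  ],
  dp=[
    [-1.5,0,0],
    [0,0,0],
    [0,0,0],
    [0,0,0],
    [0,0,0],
    [0,0,0],
    [0,0,0],
    [0,0,0],
  ],
  claw=[0.1,0.1,0.1,0.1,0.1,0.1,0.1,0.1],
  force=60,
)

```text
clock: 7.42
eef_pos: [466.1, 215.4, 135.6]
orientation: [[-0.217, 0.976, 0.001], [0.976, 0.217, -0.001], [-0.001, 0.001, -1.0]]
contact_force: [-0.6, 0.8, -0.1]
grip_width: 13.3
```

Request:
arm_command(
  rotation=[
    [0,0,0],
    [0,0,0],
    [0,0,0],
    [0,0,0],
    [0,0,0],
    [0,0,0],
  ],
  dp=[
    [0,0,3],
    [0,0,5],
    [0,0,7],
    [0,0,7],
    [0,0,5],
    [0,0,0],
  ],
  claw=[0.1,0.1,0.1,0.1,0.1,0.1],
)

```text
clock: 7.92
eef_pos: [465.8, 215.2, 165.3]
orientation: [[-0.217, 0.976, 0.0], [0.976, 0.217, -0.001], [-0.002, 0.0, -1.0]]
contact_force: [1.2, 0.2, -1.8]
grip_width: 12.9
```

Request:
arm_command(
  rotation=[
    [0,0,0],
    [0,0,0],
    [0,0,0],
    [0,0,0],
    [0,0,0],
    [0,0,0],
    [0,0,0],
    [0,0,0],
    [0,0,0],
    [0,0,0],
  ],
  dp=[
    [0,0,6],
    [0,0,9],
    [0,0,9],
    [0,0,9],
    [0,0,14],
    [0,0,18],
    [0,0,18],
    [0,0,18],
    [0,0,8],
    [0,0,0],
  ],
  claw=[0.1,0.1,0.1,0.1,0.1,0.1,0.1,0.1,0.1,0.1],
)

```text
clock: 8.75
eef_pos: [465.2, 215.0, 285.7]
orientation: [[-0.217, 0.976, 0.003], [0.976, 0.217, -0.001], [-0.001, 0.002, -1.0]]
contact_force: [0.6, -0.4, -2.1]
grip_width: 12.7
```

```bash
python3 - <<'E'
from h import *
s=bot.read_state();print(s["eef_pos"],s["orientation"].round(3),s["contact_force"],s["grip_width"])
c=cap("wrist");d=cap("side")["color"][150:300,250:410]
o=np.zeros((450,800,3),np.uint8);o[:,:400]=cv2.resize(c["color"][0:360,160:480],(400,450));o[:375,400:]=cv2.resize(d,(400,375));cv2.imwrite("pics/m5.png",o)
E
```

```text
[465.20810831 215.04692648 285.74329817] [[-0.217  0.976  0.003]
 [ 0.976  0.217 -0.001]
 [-0.001  0.002 -1.   ]] [ 0.5916803  -0.3931173  -2.09929132] 12.70821194919111
```

View pics/m5.png

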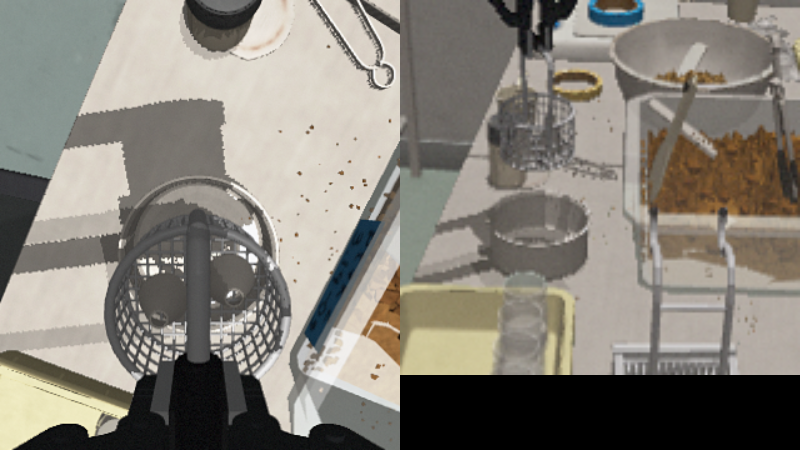

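Basket is clear of the pot with both nozzles in it, and the pot hasn't moved. I'll transfer it to the front of the stand while turning.

Request:
arm_command(
  rotation=[
    [0,0,0.05],
    [0,0,0.1],
    [0,0,0.1],
    [0,0,0.11],
    [0,0,0.11],
    [0,0,0.11],
    [0,0,0.11],
    [0,0,0.11],
    [0,0,0.11],
    [0,0,0.1],
    [0,0,0.1],
    [0,0,0.05],
  ],
  dp=[
    [5,-9,0],
    [9,-16,0],
    [11,-19,-2],
    [12,-20,-2],
    [13,-20,-2],
    [13,-21,-2],
    [13,-21,-2],
    [13,-21,-2],
    [13,-21,-2],
    [12,-20,0],
    [9,-16,0],
    [5,-9,0],
  ],
  claw=[0.1,0.1,0.1,0.1,0.1,0.1,0.1,0.1,0.1,0.1,0.1,0.1],
)

```text
clock: 9.85
eef_pos: [587.2, -6.5, 246.9]
orientation: [[-0.991, 0.13, -0.024], [0.13, 0.991, -0.013], [0.022, -0.016, -1.0]]
contact_force: [0.1, 0.0, -1.9]
grip_width: 12.9
```

Request:
arm_command(
  rotation=[
    [0,0,0],
    [0,0,0],
  ],
  dp=[
    [0,0,0],
    [0,0,0],
  ],
  claw=[0.1,0.1],
)

```text
clock: 10.02
eef_pos: [586.2, -8.7, 242.7]
orientation: [[-0.991, 0.132, -0.03], [0.132, 0.991, -0.013], [0.028, -0.017, -0.999]]
contact_force: [-0.7, -0.0, -1.6]
grip_width: 13.2
```

Request:
arm_command(
  rotation=[
    [0.006,-0.015,-0.008],
    [0.007,-0.015,-0.008],
    [0,0,0],
    [0,0,0],
  ],
  dp=[
    [4,0,9],
    [4,1,9],
    [2,0,3],
    [0,0,0],
  ],
  claw=[0.1,0.1,0.1,0.1],
)

```text
clock: 10.35
eef_pos: [595.1, -4.8, 263.5]
orientation: [[-0.988, 0.153, -0.001], [0.153, 0.988, 0.003], [0.001, 0.003, -1.0]]
contact_force: [0.3, -0.4, -2.4]
grip_width: 12.8
```

```bash
python3 - <<'E'
from h import *
s=bot.read_state();print(s["eef_pos"],s["orientation"].round(3),s["contact_force"],s["grip_width"])
d=cap("side");cv2.imwrite("pics/side6.png",d["color"])
t=cap("top");cv2.imwrite("pics/top6.png",t["color"])
o=np.zeros((560,800,3),np.uint8);a=cv2.resize(d["color"][150:330,290:430],None,fx=3,fy=3,interpolation=cv2.INTER_CUBIC);o[:540,:420]=a
o[:450,420:]=cv2.resize(t["color"][180:300,310:411],(380,450));cv2.imwrite("pics/m6.png",o)
E
```

```text
[595.05273346  -4.82482886 263.54020811] [[-0.988  0.153 -0.001]
 [ 0.153  0.988  0.003]
 [ 0.001  0.003 -1.   ]] [ 0.25938051 -0.37749384 -2.44538058] 12.78924507035217
```

View pics/m6.png

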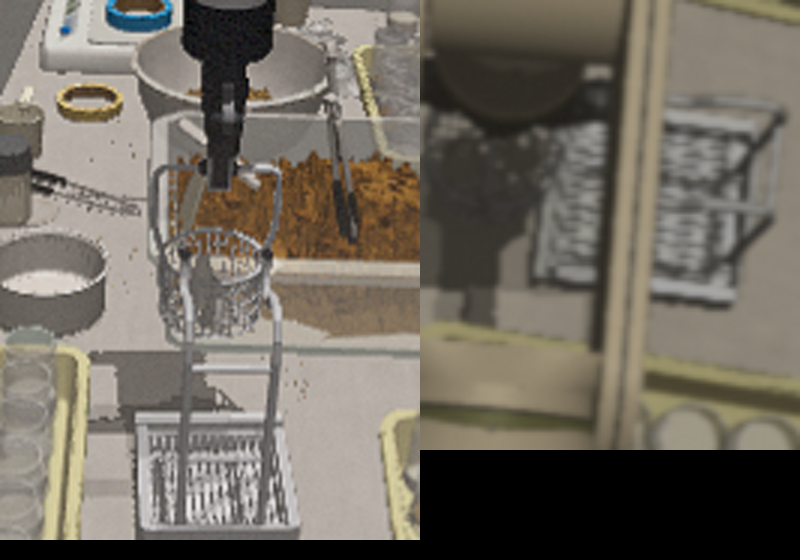

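Side view: basket hangs level, the two hook tips line up between the handle's side wires, and the bar is above them. Moving in along the stand's x.

Request:
arm_command(
  rotation=[
    [0,0,0],
    [0,0,0],
    [0,0,0],
    [0,0,0],
    [0,0,0],
    [0,0,0],
    [0,0,0],
    [0,0,0],
    [0,0,0],
    [0,0,0],
    [0,0,0],
  ],
  dp=[
    [0,-6,0],
    [-1,-11,0],
    [-1,-12,0],
    [-2,-12,0],
    [-2,-12,0],
    [-2,-12,0],
    [-2,-12,0],
    [-2,-12,0],
    [-2,-12,0],
    [-1,-7,0],
    [0,0,0],
  ],
  claw=[0.1,0.1,0.1,0.1,0.1,0.1,0.1,0.1,0.1,0.1,0.1],
)

```text
clock: 11.37
eef_pos: [576.4, -126.4, 262.3]
orientation: [[-0.988, 0.154, -0.003], [0.154, 0.988, 0.002], [0.003, 0.001, -1.0]]
contact_force: [0.4, 0.0, -0.7]
grip_width: 13.2
```

Request:
arm_command(
  rotation=[
    [0,0,0],
  ],
  dp=[
    [0,0,0],
  ],
  claw=[0.1],
)

```text
clock: 11.45
eef_pos: [576.3, -127.1, 262.3]
orientation: [[-0.988, 0.156, -0.003], [0.156, 0.988, 0.002], [0.003, 0.001, -1.0]]
contact_force: [-1.0, 0.2, -1.5]
grip_width: 13.3
```

Request:
arm_command(
  rotation=[
    [0,0,0.004],
    [0,0,0],
    [0,0,0],
    [0,0,0],
    [0,0,0],
    [0,0,0],
  ],
  dp=[
    [2,4,0],
    [2,3,0],
    [0,1,-6],
    [0,0,-6],
    [0,0,-4],
    [0,0,0],
  ],
  claw=[0.1,0.1,0.1,0.1,0.1,0.1],
)

```text
clock: 11.95
eef_pos: [581.4, -115.2, 244.6]
orientation: [[-0.989, 0.148, -0.003], [0.148, 0.989, 0.003], [0.003, 0.003, -1.0]]
contact_force: [-0.6, -0.4, -2.2]
grip_width: 13.5
```

Request:
arm_command(
  rotation=[
    [0,0,0],
    [0,0,0],
    [0,0,0],
    [0,0,0],
    [0,0,0],
    [0,0,0],
  ],
  dp=[
    [-1,-2,0],
    [0,-1,0],
    [0,0,-6],
    [0,0,-6],
    [0,0,-5],
    [0,0,0],
  ],
  claw=[0.1,0.1,0.1,0.1,0.1,0.1],
)

```text
clock: 12.45
eef_pos: [580.0, -118.2, 225.2]
orientation: [[-0.989, 0.147, -0.004], [0.147, 0.989, 0.003], [0.004, 0.003, -1.0]]
contact_force: [-0.2, 0.0, -2.8]
grip_width: 12.9
```

```bash
python3 - <<'E'
from h import *
s=bot.read_state();print(s["eef_pos"],s["orientation"].round(3),s["contact_force"],s["grip_width"])
d=cap("side");c=cap("wrist")
o=np.zeros((560,800,3),np.uint8);o[:560,:400]=cv2.resize(d["color"][180:320,310:410],None,fx=4,fy=4,interpolation=cv2.INTER_CUBIC)
o[:450,400:]=cv2.resize(c["color"][0:360,160:480],(400,450));cv2.imwrite("pics/m7.png",o)
E
```

```text
[ 579.97093472 -118.15656897  225.23741964] [[-0.989  0.147 -0.004]
 [ 0.147  0.989  0.003]
 [ 0.004  0.003 -1.   ]] [-0.23385157  0.01773004 -2.81713031] 12.940057302843313
```

View pics/m7.png

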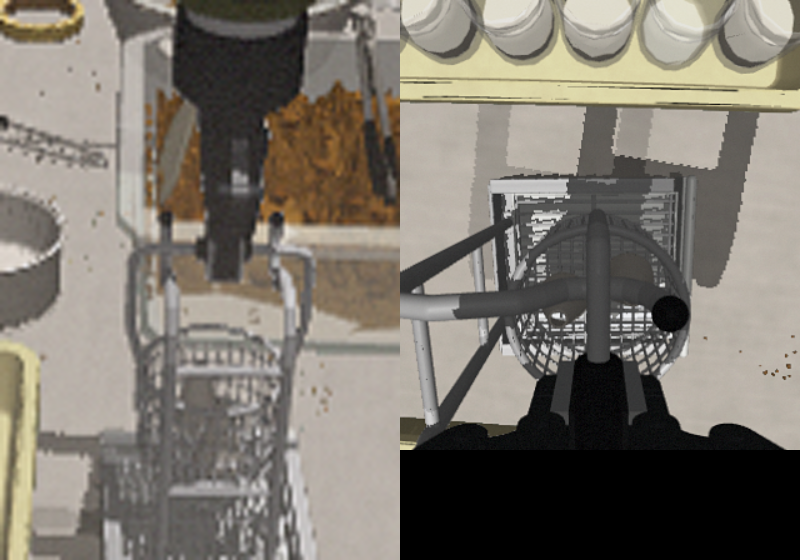

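Bar is between tips and rods, above both troughs, with the side wires outside the rods. Lowering to contact.

Request:
arm_command(
  rotation=[
    [0,0,0],
    [0,0,0],
    [0,0,0],
    [0,0,0],
  ],
  dp=[
    [0,-1,-3],
    [0,0,-3],
    [0,0,-2],
    [0,0,0],
  ],
  claw=[0.1,0.1,0.1,0.1],
)

```text
clock: 12.88
eef_pos: [580.8, -119.5, 218.4]
orientation: [[-0.989, 0.147, -0.001], [0.147, 0.989, 0.002], [0.001, 0.002, -1.0]]
contact_force: [0.3, 1.1, -2.0]
grip_width: 13.2
```

Request:
arm_command(
  rotation=[
    [0,0,0],
    [0,0,0],
    [0,0,0],
    [0,0,0],
  ],
  dp=[
    [0,0,-2],
    [0,0,-1.5],
    [0,0,-1],
    [0,0,0],
  ],
  claw=[0.1,0.1,0.1,0.1],
)

```text
clock: 13.22
eef_pos: [580.9, -119.6, 213.6]
orientation: [[-0.989, 0.147, -0.001], [0.147, 0.989, 0.002], [0.001, 0.002, -1.0]]
contact_force: [-0.5, -0.1, -2.1]
grip_width: 12.8
```

Request:
arm_command(
  rotation=[
    [0,0,0],
    [0,0,0],
    [0,0,0],
  ],
  dp=[
    [0,0,-1.5],
    [0,0,-1],
    [0,0,0],
  ],
  claw=[0.1,0.1,0.1],
)

```text
clock: 13.47
eef_pos: [581.4, -119.7, 213.1]
orientation: [[-0.989, 0.147, 0.001], [0.147, 0.989, 0.002], [-0.001, 0.002, -1.0]]
contact_force: [0.3, -0.5, -1.3]
grip_width: 13.5
```

Request:
arm_command(
  rotation=[
    [0,0,0],
    [0,0,0],
    [0,0,0],
  ],
  dp=[
    [0,0,-1.5],
    [0,0,-1],
    [0,0,0],
  ],
  claw=[0.1,0.1,0.1],
)

```text
clock: 13.72
eef_pos: [582.0, -119.8, 213.0]
orientation: [[-0.989, 0.147, 0.004], [0.147, 0.989, 0.001], [-0.004, 0.001, -1.0]]
contact_force: [-0.6, 1.2, -1.6]
grip_width: 13.4
```

Request:
arm_command(
  rotation=[
    [0,0,0],
    [0,0,0],
    [0,0,0],
  ],
  dp=[
    [-1,0,-3],
    [0,0,-3],
    [0,0,0],
  ],
  claw=[0.1,0.1,0.1],
)

```text
clock: 13.97
eef_pos: [583.2, -120.1, 213.2]
orientation: [[-0.989, 0.147, 0.012], [0.147, 0.989, -0.001], [-0.012, 0.001, -1.0]]
contact_force: [0.7, -0.3, -2.6]
grip_width: 12.9
```

```bash
python3 - <<'E'
from h import *
s=bot.read_state();print(s["eef_pos"],s["joint_positions"],s["effort"],s["torque"],s["contact_force"])
d=cap("side");c=cap("wrist")
o=np.zeros((560,800,3),np.uint8);o[:560,:400]=cv2.resize(d["color"][180:320,310:410],None,fx=4,fy=4,interpolation=cv2.INTER_CUBIC)
o[:450,400:]=cv2.resize(c["color"][0:360,160:480],(400,450));cv2.imwrite("pics/m8.png",o)
E
```

```text
[ 583.17159756 -120.13062161  213.24147056] [-0.29065165  0.11533987  1.53747458  0.00228881  1.47735328 -1.71446525] [ 5.90054342e-02 -5.77011395e+01 -5.15148246e+01  3.71558696e-02
  2.05263135e-02  9.59684585e-04] [ 0.04115194 -0.00620538 -0.02354809] [ 0.71448952 -0.29998852 -2.60718506]
```

Request:
arm_command(
  rotation=[
    [0,0.012,0],
  ],
  dp=[
    [-2,0,-2],
  ],
  claw=[0.1],
)

```text
clock: 14.15
eef_pos: [583.0, -120.2, 212.4]
orientation: [[-0.989, 0.147, 0.004], [0.147, 0.989, -0.002], [-0.005, -0.001, -1.0]]
contact_force: [6.4, 1.2, 13.0]
grip_width: 12.6
```

Request:
arm_command(
  rotation=[
    [0,0,0],
  ],
  dp=[
    [0,0,-3],
  ],
  claw=[0.1],
)

```text
clock: 14.23
eef_pos: [583.6, -120.3, 212.1]
orientation: [[-0.989, 0.147, 0.006], [0.147, 0.989, -0.002], [-0.007, -0.001, -1.0]]
contact_force: [-14.3, 2.7, 27.0]
grip_width: 13.0
```

Seated: 27 N upward reaction. I'll relax, open, and retreat straight up.

Request:
arm_command(
  rotation=[
    [0,0.005,0],
    [0,0,0],
    [0,0,0],
    [0,0,0],
    [0,0,0],
    [0,0,0],
    [0,0,0],
    [0,0,0],
  ],
  dp=[
    [0,0,0.5],
    [0,0,0],
    [0,0,0],
    [0,0,0],
    [0,0,0],
    [0,0,0],
    [0,0,0],
    [0,0,0],
  ],
  claw=[0.1,0.2,0.25,0.3,0.35,0.4,0.4,0.4],
)

```text
clock: 14.9
eef_pos: [583.0, -120.3, 210.1]
orientation: [[-0.989, 0.147, -0.002], [0.147, 0.989, -0.002], [0.002, -0.002, -1.0]]
contact_force: [-0.6, 1.0, -0.2]
grip_width: 34.3
```

Request:
arm_command(
  rotation=[
    [0,0,0],
    [0,0,0],
    [0,0,0],
    [0,0,0],
    [0,0,0],
    [0,0,0],
    [0,0,0],
    [0,0,0],
    [0,0,0],
  ],
  dp=[
    [0,0,5],
    [0,0,10],
    [0,0,12],
    [0,0,14],
    [0,0,16],
    [0,0,18],
    [0,0,18],
    [0,0,10],
    [0,0,0],
  ],
  claw=[0.4,0.4,0.4,0.4,0.4,0.4,0.4,0.4,0.4],
)

```text
clock: 15.65
eef_pos: [582.3, -120.1, 325.7]
orientation: [[-0.989, 0.147, 0.002], [0.147, 0.989, -0.003], [-0.002, -0.002, -1.0]]
contact_force: [0.1, -0.9, -0.2]
grip_width: 34.2
```

```bash
python3 - <<'E'
from h import *
s=bot.read_state();print(s["eef_pos"],s["contact_force"],s["grip_width"])
d=cap("side");c=cap("wrist");t=cap("top")["color"]
o=np.zeros((600,800,3),np.uint8);o[:525,:405]=cv2.resize(d["color"][205:345,280:388],(405,525),interpolation=cv2.INTER_CUBIC)
o[:337,405:705]=cv2.resize(c["color"][0:360,160:480],(300,337))
o[340:600,405:795]=cv2.resize(t[190:320,225:420],(390,260));cv2.imwrite("pics/m9.png",o)
E
```

```text
[ 582.29810713 -120.11632848  325.74445559] [ 0.07911673 -0.86383038 -0.24724428] 34.21967492177518
```

View pics/m9.png

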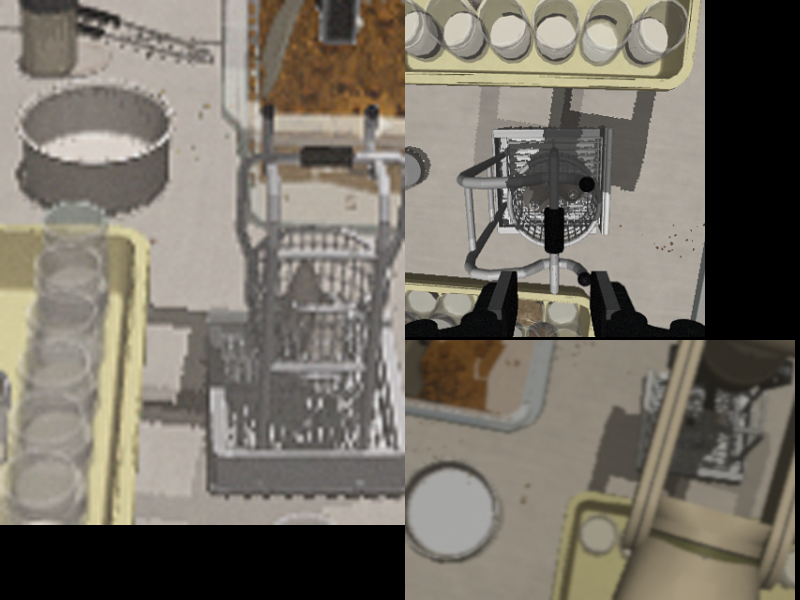

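Final view: bar lies level in both hooks with the sleeve between them and a nozzle visible in the basket. The tray is under it, the pot is in place, and the gripper is clear above.

```bash
python3 -c "
from station import bot
print(bot.hand_in(), bot.read_state()['clock'])"
```

```text
the job is handed in; nothing more can be done
the job is handed in; nothing more can be done
```

I pushed the drip tray home, then lifted the basket out of the pot, hung it in both hooks and handed the job in. The last clock reading was 15.7 s, against the 54 s limit.

- **Tray:** It went in about 28 mm and stopped moving at about 10 N. The top view afterwards showed the lip 28 mm farther in.
- **Basket:** I gripped it by the sleeve, turned it about 69° and lowered it until the hooks pushed back with 27 N. I then opened the gripper and moved straight up.
- **Last pictures:** The bar lies level in both hooks with the side wires outside the rods. The basket hangs over the tray, the pot is still in its place, and the gripper is about 95 mm above the bar, touching nothing.
- **Nozzles:** Both were clearly in the basket after the lift. The final side view shows only one distinctly.
- **Not checked or unclear:**
  - I did not measure the tray position again after hanging the basket.
  - I did not check the shaker, jar or lid positions at the end, but the arm went nowhere near the lids and I saw no contact.
  - During the last millimetres of lowering, the force readings after pauses didn't show contact (about −2 N). The 27 N push settled it.

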